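# Catch machine barrels from the press-to-pour dispenser

### The job

Fetch the three machine barrels from the dispenser: pick up the steel dish by its slanting handle, hold it level under the chute and push the sprung paddle fully in with the end of the dish, so that the barrels slide down into it. When all three are caught, ease the paddle slowly back without letting it snap, then set the dish down centred on the round rubber pad and let go, leaving the small ink bottle, jar, cup, film roll and tattoo machine where they are.

Things in the scene. Friction and masses are not known exactly. Their poses are not given: they have to be found in the camera images.
- dish: Open rectangular steel dish, 150 mm long (its x), 110 wide (its y), 55 high, walls and floor 4 mm, about 0.18 kg. Origin: centre of the underside, z up. From its -x end wall a flat black handle slants up and outward (to -x), 35 degrees from vertical: 85 mm long, 12 thick (along y), 24 broad; lower end at x -82, z 28 mm, top at x -131, z 98 mm.
- dish_grip (a point): Grip point on the dish's handle, 60 mm up from its lower end: x -116, y 0, z 77 mm in the dish's frame. Close the fingers along the dish's y, tool tilted 35 degrees so that the fingers run down along the handle. Grip firmly (about 100 N): the load hangs 110 mm in front.
- dispenser: Fixed gravity dispenser, 360 mm tall: steel base 200 x 150 mm (its x -90 to +110), white column and housing, and an open-topped aluminium chute 42 mm wide inside, sloping 35 degrees down to its front, its own -x direction; a plate gate closes the chute's lower end. Origin: centre of the base at table level, z up.
- chute_lip (a point): Middle of the chute's lower edge: x -140, y 0, z 200 mm in the dispenser's frame. Barrels drop between 0 and 85 mm in front of it (towards the dispenser's -x), not behind it.
- guard_edge (a point): Middle of the front edge of the clear guard's roof: x -265, y 0, z 245 mm in the dispenser's frame, 125 mm in front of the lip. Roof 100 mm wide, underside at z 245; an apron (85 mm in front of the lip) and two side cheeks reach down to z 165 mm; open below. Because of the roof, a gripper holding the dish below must lean back.
- paddle (a joint): Sprung dark plate paddle hinged at its top on a level pin (x -128, z 205 mm in the dispenser's frame). 0 = rest, hanging straight down; grows as its lower end is pushed in (to the dispenser's +x); stop at 0.5 rad. It lifts the gate 100 mm per rad: barrels run out from about 0.3 rad, all within 2 s. Push at paddle_face grows from about 1.5 to 4 N. Let go, it snaps back at several rad/s.
- paddle_face (a point): Middle of the paddle's front face (moves with it): x -128, y 0, z 125 mm in the dispenser's frame at rest. Face 80 mm wide, z 70 to 200 mm, above a dish standing on the table. Pushed with the dish's +x end wall (away from the handle), underside held at z about 75 mm, the full stroke takes about 40 mm and the dish then lies under the whole outlet.
- pad: Fixed round black rubber pad, 120 mm diameter, 4 mm thick, lying on the table. Origin: centre of its underside.
- barrel1: Tattoo-machine barrel: ribbed black hard-plastic cylinder with bright ends, 60 mm long, 30 mm diameter, about 40 g. Number 1 in the row in the chute, counted from the gate. Origin: its centre.
- barrel2: Tattoo-machine barrel: ribbed black hard-plastic cylinder with bright ends, 60 mm long, 30 mm diameter, about 40 g. Number 2 in the row in the chute, counted from the gate. Origin: its centre.
- barrel3: Tattoo-machine barrel: ribbed black hard-plastic cylinder with bright ends, 60 mm long, 30 mm diameter, about 40 g. Number 3 in the row in the chute, counted from the gate. Origin: its centre.
- ink_bottle: Bystander, loose: small black bottle, 40 mm diameter, 90 mm tall. Origin: centre of its underside.
- balm_jar: Bystander, loose: amber jar, 66 mm diameter, 50 mm tall. Origin: centre of its underside.
- tape_roll: Bystander, loose: yellow roll of film lying flat, 90 mm outer diameter, 30 mm tall. Origin: centre of its underside.
- rinse_cup: Bystander, loose: white open cup, 70 mm rim diameter, 70 mm tall. Origin: centre of its underside.
- tattoo_machine: Bystander, loose: small tattoo machine lying down, 110 mm long, 28 mm thick. Origin: centre of its underside.

How it is judged:
On the way, in this order (a step that is already met when the one before it is completed fails the run):
1. the paddle is pushed in by the dish, which is held up off the table (value of joint paddle above 0.38 rad and distance between paddle_face and dish below 0.13 m and height (world z) of dish above 0.03 m), for 0.1 s.
2. all three barrels lie in the dish, still held up, and the paddle is back at rest (x of barrel1 in the frame of dish between -0.075 and 0.075 m and y of barrel1 in the frame of dish between -0.055 and 0.055 m and z of barrel1 in the frame of dish between 0 and 0.065 m and x of barrel2 in the frame of dish between -0.075 and 0.075 m and y of barrel2 in the frame of dish between -0.055 and 0.055 m and z of barrel2 in the frame of dish between 0 and 0.065 m and x of barrel3 in the frame of dish between -0.075 and 0.075 m and y of barrel3 in the frame of dish between -0.055 and 0.055 m and z of barrel3 in the frame of dish between 0 and 0.065 m and height (world z) of dish above 0.02 m and value of joint paddle below 0.05 rad), for 0.2 s.
At the end, for the whole second after the job is handed in: All three barrels inside the dish (middle of each within its walls and at most 10 mm above the rim); the dish standing flat on the rubber pad (within 5 degrees, lying on it within 5 mm), centred on it within 30 mm, at rest and released; paddle back at rest (under 0.05 rad) (x of barrel1 in the frame of dish between -0.075 and 0.075 m and y of barrel1 in the frame of dish between -0.055 and 0.055 m and z of barrel1 in the frame of dish between 0 and 0.065 m and x of barrel2 in the frame of dish between -0.075 and 0.075 m and y of barrel2 in the frame of dish between -0.055 and 0.055 m and z of barrel2 in the frame of dish between 0 and 0.065 m and x of barrel3 in the frame of dish between -0.075 and 0.075 m and y of barrel3 in the frame of dish between -0.055 and 0.055 m and z of barrel3 in the frame of dish between 0 and 0.065 m and horizontal distance between dish and pad below 0.03 m and height (world z) of dish below 0.009 m and angle between dish's own z axis and vertical below 0.08 rad and linear speed of dish below 0.02 m/s and value of joint paddle below 0.05 rad); the robot touches nothing.
It fails at once if the paddle snaps back (returns faster than 1.5 rad/s below 0.3 rad) (velocity of joint paddle below -1.5 rad/s and value of joint paddle below 0.3 rad).
It fails at once if the dish is tipped by more than 30 degrees (angle between dish's own z axis and vertical above 0.52 rad).
It fails at once if the ink bottle, jar, cup, film roll or tattoo machine is moved more than 40 mm (distance of any of ink_bottle, balm_jar, tape_roll, rinse_cup, tattoo_machine from where it was at the start of the episode above 0.04 m).
It also fails if it takes over 56 s, if anything falls off the work surface, if the arm or the gripper's body presses on something with over 40 N, if the wrist force passes 120 N, or if a joint passes its speed limit or range.

### The arm

A 6-joint arm with a two-finger parallel gripper is mounted at the origin on the work surface. World frame = base frame: x ahead of the robot, y to its left, z up, the work surface at z = 0. Lengths are in m, angles in rad, forces in N, time in s.
With the tool pointing down it reaches from about 0.375 to 0.9 m from the base axis. Payload 3.1 kg.
Tool frame: the origin (TCP) lies at the very end of the fingers, on their centre line; the grasp point (between the pads) lies 19 mm behind it; z points along the fingers, y is the line along which they close (so a half turn about z gives the same grasp; the last joint's range is limited). The gripper opens to 85 mm and grips with 20 to 120 N. Pads are 22 mm wide; open, the fingers measure 114 mm over their backs; the gripper's body (76 mm by 85 mm) begins 54 mm behind the grasp point. The pads swing forward as they close: fully open they stand 13 mm farther back than shut.
Start: joints at [1.063, 0.527, 1.433, -0, 1.181, -0.178], TCP at [0.202, 0.592, 0.231] pointing down, gripper open.
Joint ranges: [-3.08, 3.08], [-0.75, 2.2], [0.22, 2.44], [-1.43, 4.57], [0, 2.65], [-2.85, 2.85]. Speed limits (rad/s): [2.79, 2.79, 3.14, 3.14, 3.14, 3.14].

### API

Orientations are given as a unit quaternion [x, y, z, w].
In Python, from station import manip, vision gives the robot as it stands.
- The arm moves only by the tool drive_tool, never from a script. Its argument "deltas" is a list that holds one entry, the list of rows, each a list of 4 numbers: the shift along the tool's x, y, z in mm, then the turn about the tool's z in rad. A call has 1 to 5 rows; each row is the pose to reach, as a shift and turn from the pose commanded when the call began, along the tool's axes at that moment; what a row does not reach only later rows make up. A row lasts 1/12 s, in which the tool goes at most 41.7 mm and 7.16 degrees, less where a joint would pass 70% of its speed; a pose out of reach is approached as far as the arm can. A call with a gripper value outside its range is refused whole. "jaw" is the finger opening in mm, from 0 to 85.4, set as the call begins (left out, the last holds). The fingers move at their own pace and stop on an object; "force" is the grip in N (left out, the last holds). Time passes only in rows, so rows that repeat a pose let the fingers close. It gives the time, the measured TCP pose, the force, the opening and the grip force at its end, in the units of the state.
- manip.sense(): the state, without advancing time (a new reading comes with each control period).
- vision.snapshot(name): name is "scene" or "side" or "wrist"; returns the picture (480x640x3 uint8, red, green, blue); there is no depth.
- vision.camera_model(name): a dict with "camera_matrix" (3x3 intrinsics, pixels), "rvec" (rotation vector, rad) and "tvec" (3), from world to camera coordinates, as OpenCV has them. Camera axes: x right, y down, z forward; pixel columns grow to the right and rows downward; lengths in m; the calibration is good to about 2 mm. The wrist camera is an equidistant fisheye: a pixel r from the principal point sees the ray r / f radians off the axis. A picture is of the moment at which its call begins: read the wrist's pose just before it. camera_model takes no time and is no camera call; for the wrist camera it gives the pose at the moment of the call.
- manip.sign_off(): hands the job in; it is judged then, once.
The state is a dict: "t": time; "q": joint angles; "qd": joint speeds; "tau": joint torques, N m; "tcp_pos": TCP position; "tool_rot": TCP orientation; "force": force on the tool from outside, world axes, zero at the start; "ft_torque": the same for the moment, N m; "finger_gap": opening from 0.0 (shut) to 1.0 (fully open); "gripper_force": force on a finger pad.
Only numpy, scipy, OpenCV 4.12 (cv2) and the standard library are available. Lean on these libraries where they do the work, as an engineer would, in place of code of your own. Each camera call takes 0.05 s, during which the arm holds its last target. There are 200 camera calls.

## Working session

There is one attempt and no reset: what is moved stays moved. The work goes in short steps, Python scripts to look and compute and a tool call to move; the robot and the scene stay as the last step left them, time stands still between calls to the robot, and variables do not carry over. Pictures are saved under pics/ and viewed, at most 10 in all, crops included, and the job is handed in when it is done.

Besides the shell and the picture viewer there is one more tool, called after ">>>" as a command line: name --argument value ..., lists and objects as JSON in quotes. drive_tool: Moves the arm, as the interface text tells. Its arguments: {"type":"object","properties":{"deltas":{"type":"array"},"jaw":{"type":"number"},"force":{"type":"number"}},"required":["deltas"]}

```bash
mkdir -p pics; ls; python3 - <<'E'
from station import manip, vision
import cv2
for n in ("scene","side"):
    im=vision.snapshot(n); cv2.imwrite(f"pics/{n}0.png",im[:,:,::-1])
    m=vision.camera_model(n); print(n,m)
print(manip.sense())
E
```

```text
pics
scene {'camera_matrix': array([[446.89777917,   0.        , 325.44468506],
       [  0.        , 446.89777917, 250.31083907],
       [  0.        ,   0.        ,   1.        ]]), 'rvec': array([ 1.54049668,  1.67793834, -0.93377174]), 'tvec': array([-0.04983759, -0.12981338,  1.64836151])}
side {'camera_matrix': array([[434.1319029 ,   0.        , 319.42343694],
       [  0.        , 434.1319029 , 241.69849446],
       [  0.        ,   0.        ,   1.        ]]), 'rvec': array([ 2.22424077, -0.92650215,  0.36238248]), 'tvec': array([-0.31049341,  0.46125908,  0.69081063])}
{'t': 0.1, 'q': array([ 1.06343651e+00,  5.28380694e-01,  1.43376360e+00,  2.32811126e-05,
        1.18140967e+00, -1.78483195e-01]), 'qd': array([-0.00057213, -0.00186705, -0.00582515,  0.00088416,  0.0013561 ,
       -0.00021687]), 'tau': array([-5.24402531e-04, -4.43304884e+01, -1.78585070e+01, -2.50762887e-04,
        3.88108136e-03, -1.26951156e-05]), 'tcp_pos': array([0.20150314, 0.59095119, 0.23043024]), 'tool_rot': array([ 1.63702536e-01,  9.86509259e-01, -9.19938569e-04, -3.39873587e-04]), 'force': array([-0.08271511,  0.15892466,  0.36709408]), 'ft_torque': array([-0.00044957, -0.0465665 ,  0.01963052]), 'gripper_force': 0.0, 'finger_gap': 1.0050007443225795}
```

View pics/scene0.png

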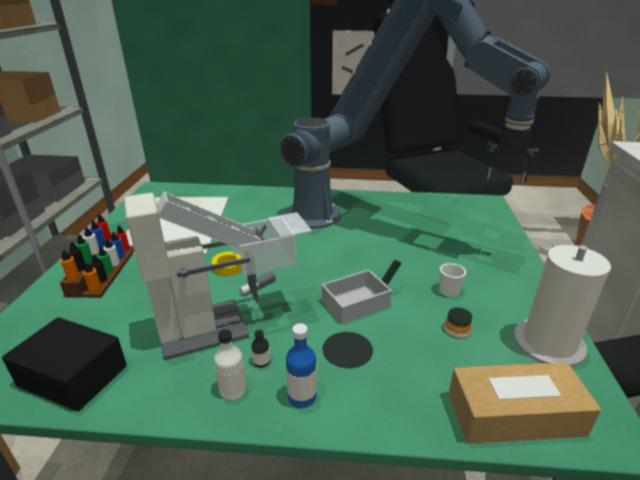

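View pics/side0.png

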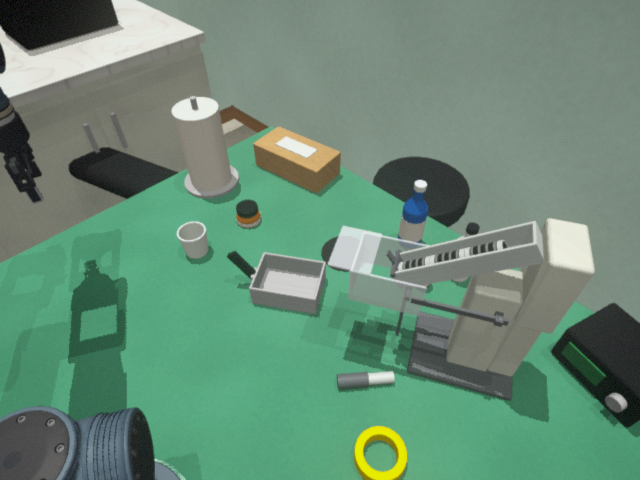

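The scene view shows the dish at about (357,297) with its handle at (392,270), the pad at (348,350), the dispenser base at (205,335), the jar at (458,322) and the cup at (452,280). In the side view the dish is at (288,283), its handle at (242,264), and the guard roof at (345,248). Next I enlarge both to get corner pixels.

```bash
cat > h.py <<'E'
import numpy as np, cv2
from station import manip, vision
from scipy.spatial.transform import Rotation as R
def cam(n):
    m=vision.camera_model(n); Rm=cv2.Rodrigues(np.array(m["rvec"]))[0]; t=np.array(m["tvec"]).ravel()
    return np.array(m["camera_matrix"]),Rm,t
def plane(n,px,z):
    K,Rm,t=cam(n); o=-Rm.T@t
    P=np.c_[np.atleast_2d(px),np.ones(len(np.atleast_2d(px)))]
    d=(np.linalg.inv(K)@P.T).T@Rm
    return o+d*((z-o[2])/d[:,2])[:,None]
def tri(a,b):
    Ps=[]
    for n in("scene","side"):
        K,Rm,t=cam(n); Ps.append(K@np.c_[Rm,t])
    X=cv2.triangulatePoints(Ps[0],Ps[1],np.array(a,float).T,np.array(b,float).T); return (X[:3]/X[3]).T
def proj(n,X):
    K,Rm,t=cam(n); return cv2.projectPoints(np.array(X,float).reshape(-1,3),cv2.Rodrigues(Rm)[0],t,K,None)[0][:,0]
E
python3 - <<'E'
import cv2
a=cv2.imread("pics/scene0.png")[180:380,130:420]; b=cv2.imread("pics/side0.png")[210:410,215:615]
cv2.imwrite("pics/a.png",cv2.resize(a,None,fx=2.75,fy=2.75,interpolation=2))
cv2.imwrite("pics/b.png",cv2.resize(b,None,fx=2,fy=2,interpolation=2))
E
```

```text
(no output)
```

View pics/a.png

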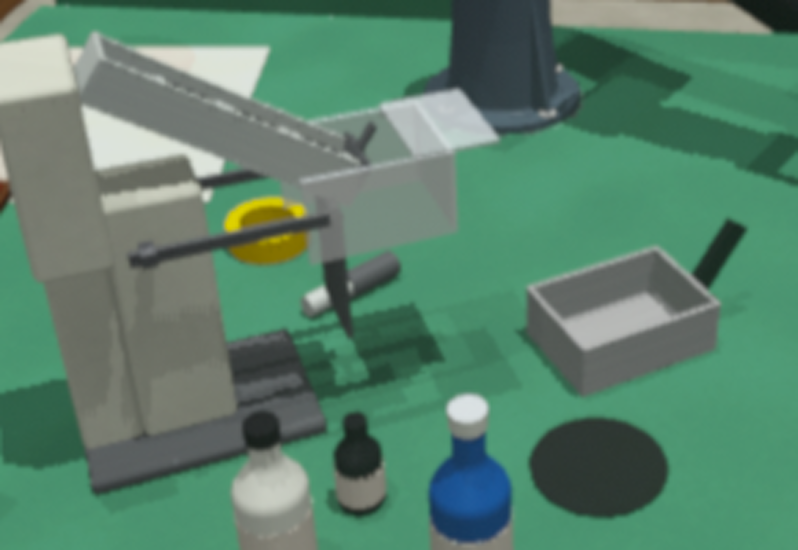

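View pics/b.png

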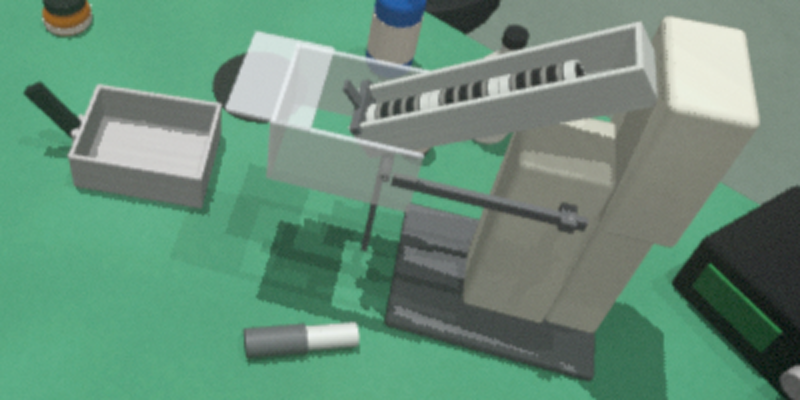

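In a.png the dish rim corners are at (530,291), (656,250), (718,301) and (584,348). The pad is an ellipse centred at (599,466), the base corners are at (95,490), (326,428) and (288,332), and the roof front edge runs from (459,89) to (498,140). In b.png the roof front edge runs from (257,33) to (228,110), and the base bottom corners are at (387,325) and (592,378).

```bash
python3 - <<'E'
from h import *
np.set_printoptions(precision=4,suppress=True)
A=lambda p:np.array(p,float)/2.75+[130-.3,180-.3]
B=lambda p:np.array(p,float)/2+[215-.25,210-.25]
d=plane("scene",A([(530,291),(656,250),(718,301),(584,348)]),.055); print("rim scene\n",d,d.mean(0)); print([np.linalg.norm(d[i]-d[i-1]) for i in range(4)])
e=plane("side",B([(97,87),(221,103),(209,168),(71,156)]),.055); print("rim side\n",e,e.mean(0)); print([np.linalg.norm(e[i]-e[i-1]) for i in range(4)])
print("bot scene",plane("scene",A([(585,394),(716,347)]),0),"bot side",plane("side",B([(75,188),(203,208)]),0))
print("handle top",tri(A([(736,226)]),B([(35,90)])))
print("base scene",plane("scene",A([(95,490),(326,433)]),0))
print("base side",plane("side",B([(387,325),(592,378)]),0))
g=tri(A([(459,89),(498,140)]),B([(257,33),(228,110)])); print("guard",g,g.mean(0),np.linalg.norm(g[0]-g[1]))
# pad
im=cv2.imread("pics/scene0.png"); hsv=cv2.cvtColor(im,cv2.COLOR_BGR2HSV)
m=((hsv[:,:,2]<70)).astype(np.uint8)
n,l,s,c=cv2.connectedComponentsWithStats(m)
k=l[350,348]; print("pad",k,s[k],c[k])
cs,_=cv2.findContours((l==k).astype(np.uint8),0,1)
P=plane("scene",cs[0][:,0],.004); cc,r=cv2.minEnclosingCircle(P[:,:2].astype(np.float32)); print(cc,r,plane("scene",cv2.fitEllipse(cs[0])[0],.004))
# bystanders rough
print("jar",plane("scene",[(458,330)],0),"cup",plane("scene",[(452,292)],0),"ink",plane("scene",A([(360,505)]),0),"bluebottle",plane("scene",[(302,400)],0),"tape",plane("scene",[(227,266)],.015),"machine",plane("scene",[(258,285)],.01))
E
```

```text
rim scene
 [[0.5111 0.0835 0.055 ]
 [0.4295 0.2041 0.055 ]
 [0.5109 0.2628 0.055 ]
 [0.5934 0.1395 0.055 ]] [0.5112 0.1725 0.055 ]
[np.float64(0.09955471865889327), np.float64(0.14552816742378757), np.float64(0.10038807437298643), np.float64(0.14832658268810675)]
rim side
 [[0.5126 0.2602 0.055 ]
 [0.5976 0.138  0.055 ]
 [0.5215 0.0817 0.055 ]
 [0.4262 0.2016 0.055 ]] [0.5145 0.1704 0.055 ]
[np.float64(0.10435668848684217), np.float64(0.14885376604599684), np.float64(0.09473806147393568), np.float64(0.15311581740785982)]
bot scene [[0.5919 0.1418 0.    ]
 [0.5113 0.2654 0.    ]] bot side [[0.4224 0.2003 0.    ]
 [0.5062 0.0766 0.    ]]
handle top [[0.4407 0.2786 0.0942]]
base scene [[ 0.7499 -0.2606  0.    ]
 [ 0.6646 -0.0843  0.    ]]
base side [[ 0.5374 -0.1554  0.    ]
 [ 0.6318 -0.3286  0.    ]]
guard [[0.5358 0.0285 0.2828]
 [0.4996 0.0447 0.208 ]] [0.5177 0.0366 0.2454] 0.08464708322794862
pad 223 [ 323  333   49   35 1330] [347.2556 349.6654]
(0.6877438426017761, 0.15804582834243774) 0.0577588751912117 [[0.6903 0.1579 0.004 ]]
jar [[0.5927 0.4306 0.    ]] cup [[0.4334 0.4408 0.    ]] ink [[ 0.7472 -0.0366 -0.    ]] bluebottle [[0.8414 0.07   0.    ]] tape [[ 0.3837 -0.2122  0.015 ]] machine [[ 0.4632 -0.1023  0.01  ]]
```

```bash
python3 - <<'E'
from h import *
np.set_printoptions(precision=4,suppress=True)
A=lambda p:np.array(p,float)/2.75+[130-.3,180-.3]
B=lambda p:np.array(p,float)/2+[215-.25,210-.25]
g=tri(A([(459,89),(498,140)]),B([(228,110),(257,33)])); print("guard",g,g.mean(0),np.linalg.norm(g[0]-g[1]),np.degrees(np.arctan2(*(g[1]-g[0])[1::-1]))-90)
# fit dispenser pose from 4 base corners + guard corners
loc=np.array([[110,75],[-90,75],[-90,-75],[110,-75],[-265,-50],[-265,50]])/1000
W=np.vstack([[.7499,-.2606],[.6646,-.0843],[.5374,-.1554],[.6318,-.3286],g[:,:2]])
lc,wc=loc.mean(0),W.mean(0); U,_,Vt=np.linalg.svd((loc-lc).T@(W-wc)); Rm=(U@Vt).T
o=wc-Rm@lc; print("disp",o,np.degrees(np.arctan2(Rm[1,0],Rm[0,0])),"\nres",W-(loc@Rm.T+o))
for n,x in (("lip",-.14),("face",-.128),("guard",-.265)): print(n,o+Rm@[x,0])
X=np.array([[-.265,-.05,.245],[-.265,.05,.245],[-.128,-.04,.07],[-.128,.04,.07],[-.09,.075,0],[-.09,-.075,0]])
Xw=np.c_[X[:,:2]@Rm.T+o,X[:,2]]
print((proj("scene",Xw)-[129.7,179.7])*2.75); print((proj("side",Xw)-[214.75,209.75])*2)
E
```

```text
guard [[0.4748 0.0129 0.2485]
 [0.5632 0.0592 0.2473]] [0.519  0.0361 0.2479] 0.09975856386065192 -62.34707946130552
disp [ 0.6416 -0.1984] -62.26906541475071 
res [[-0.0093  0.0003]
 [-0.0015 -0.0005]
 [ 0.0041 -0.0018]
 [ 0.0054  0.0021]
 [ 0.0008  0.    ]
 [ 0.0006 -0.0002]]
lip [ 0.5765 -0.0745]
face [ 0.582  -0.0851]
guard [0.5183 0.0362]
[[456.7497  93.1628]
 [496.9432 142.6538]
 [328.0738 289.6308]
 [351.2748 338.5871]
 [326.094  434.1954]
 [286.8949 336.9735]]
[[224.8992 111.5918]
 [255.1154  34.1457]
 [360.2457 250.7155]
 [374.1288 186.9044]
 [405.0885 207.2561]
 [383.1396 326.5238]]
```

```bash
cat >> h.py <<'E'
def to(x,y,z,az=None):
    "delta in tool axes (mm) and turn (rad) to bring TCP to x,y,z with tool y at azimuth az deg"
    s=manip.sense(); Rt=R.from_quat(s["tool_rot"]); M=Rt.as_matrix()
    d=M.T@(np.array([x,y,z])-s["tcp_pos"])*1000
    a=np.degrees(np.arctan2(M[1,1],M[0,1])); 
    print("t %.2f tcp %s az %.1f tilt %.2f deg"%(s["t"],np.round(s["tcp_pos"],4),a,np.degrees(np.arccos(-M[2,2]))),"| d",np.round(d,1),"turn",None if az is None else round(np.radians(a-az),3), "F",np.round(s["force"],1),"grip",s["gripper_force"],s["finger_gap"],"q6",round(s["q"][5],2))
E
python3 -c "
from h import *
to(.446,.271,.17,34)"
```

```text
t 0.10 tcp [0.2015 0.591  0.2304] az 71.2 tilt 0.11 deg | d [-334.8 -223.7   60.7] turn 0.648 F [-0.1  0.2  0.4] grip 0.0 1.0050007443225795 q6 -0.18
```

>>> drive_tool --deltas '[[[-33,-22,6,0],[-66,-44,12,0],[-100,-66,18,0],[-133,-89,24,0],[-167,-112,30,0]]]' --jaw 60 --force 110

```text
t: 0.52
tcp_pos: [0.3239, 0.43, 0.2007]
tool_rot: [0.163, 0.987, -0.0, -0.0]
force: [0.6, -0.4, 0.5]
finger_gap: 0.704
gripper_force: 0.0
```

>>> drive_tool --deltas '[[[-33,-22,6,0.12],[-66,-44,12,0.24],[-100,-66,18,0.36],[-133,-89,24,0.48],[-150,-100,30,0.6]]]'

```text
t: 0.93
tcp_pos: [0.4357, 0.2852, 0.1709]
tool_rot: [0.452, 0.892, -0.0, 0.001]
force: [-0.3, 0.1, -0.0]
finger_gap: 0.705
gripper_force: 0.0
```

```bash
python3 -c "
from h import *
m=vision.camera_model('wrist'); im=vision.snapshot('wrist'); cv2.imwrite('pics/w0.png',im[:,:,::-1])
Rm=cv2.Rodrigues(np.array(m['rvec']))[0]; print(m['camera_matrix'], -Rm.T@np.array(m['tvec']).ravel()); print(Rm)
to(.446,.271,.12,34)"
```

```text
[[371.64829954   0.         320.30888832]
 [  0.         371.64829954 236.45780607]
 [  0.           0.           1.        ]] [0.39147155 0.3454714  0.31436311]
[[ 8.06576256e-01  5.91129801e-01  5.48929042e-04]
 [ 5.64528115e-01 -7.70553944e-01  2.95896311e-01]
 [ 1.75336107e-01 -2.38353053e-01 -9.55219907e-01]]
t 0.98 tcp [0.4369 0.2837 0.1698] az 35.9 tilt 0.14 deg | d [-15.5  -0.1  49.9] turn 0.034 F [ 1.5 -2.4 -0. ] grip 0.0 0.7031993666097971 q6 -0.26
```

View pics/w0.png

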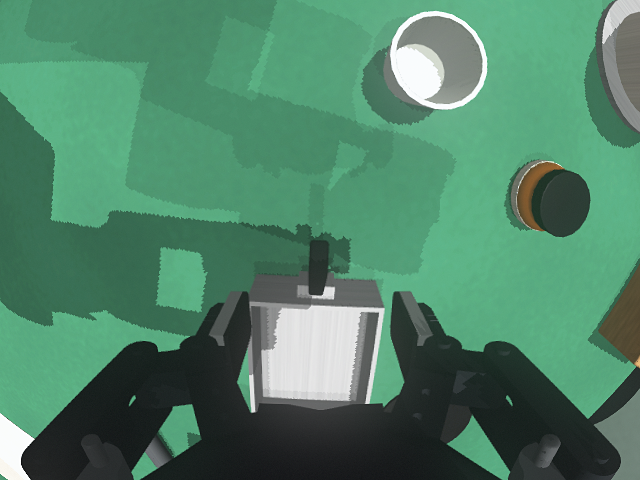

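The wrist view looks down past the open fingers, whose inner faces are at columns 249 and 393. The handle lies between them: its top end is at (318,243) and its foot at (317,293), and the dish runs straight below it. Now I check the handle position by casting rays.

```bash
python3 -c "
from h import *
m=vision.camera_model('wrist'); K=m['camera_matrix']; Rm=cv2.Rodrigues(np.array(m['rvec']))[0]; o=-Rm.T@np.array(m['tvec']).ravel()
D=R.from_euler('z',-56,degrees=True).as_matrix(); c=np.array([.513,.1715,0])
for px,z in (((318,240),.105),((316.5,297),.03),((250,305),.055),((383,307),.055)):
    v=(np.array(px)-K[:2,2])/K[0,0]; r=np.hypot(*v); d=np.r_[v/r*np.sin(r),np.cos(r)]@Rm
    X=o+d*(z-o[2])/d[2]; print(X, D.T@(X-c))
to(.446,.271,.063,34)"
```

```text
[0.43114349 0.28933075 0.105     ] [-0.1434597 -0.001972   0.105    ]
[0.47352307 0.22750237 0.03      ] [-0.06850329 -0.00141174  0.03      ]
[0.42828331 0.20061108 0.055     ] [-0.07150715 -0.05395461  0.055     ]
[0.51451244 0.26102726 0.055     ] [-0.07337572  0.05131688  0.055     ]
t 0.98 tcp [0.4369 0.2837 0.1698] az 35.9 tilt 0.14 deg | d [-15.4  -0.  106.9] turn 0.034 F [ 1.5 -2.4 -0. ] grip 0.0 0.7031993666097971 q6 -0.26
```

>>> drive_tool --deltas '[[[-7,-1,25,0.01],[-14,-1,50,0.02],[-14,-1,75,0.02],[-14,-1,100,0.02],[-14,-1,107,0.02]]]'

```text
t: 1.4
tcp_pos: [0.4386, 0.2758, 0.0611]
tool_rot: [0.457, 0.89, -0.002, -0.002]
force: [-0.3, -0.1, -0.1]
finger_gap: 0.702
gripper_force: 0.0
```

>>> drive_tool --deltas '[[[0,0,0,0],[0,0,0,0],[0,0,0,0],[0,0,0,0],[0,0,0,0]]]' --jaw 0 --force 120

```text
t: 1.82
tcp_pos: [0.4417, 0.2769, 0.0659]
tool_rot: [0.456, 0.89, 0.001, 0.001]
force: [0.3, -1.1, 4.5]
finger_gap: 0.122
gripper_force: 116.8
```

>>> drive_tool --deltas '[[[0,0,0,0],[0,0,0,0],[0,0,0,0],[0,0,0,0],[0,0,0,0]]]'

```text
t: 2.23
tcp_pos: [0.4416, 0.277, 0.0659]
tool_rot: [0.456, 0.89, 0.001, 0.001]
force: [-1.0, 0.2, 6.1]
finger_gap: 0.117
gripper_force: 117.0
```

>>> drive_tool --deltas '[[[0,0,-5,0],[0,0,-12,0],[0,0,-22,0],[0,0,-32,0],[0,0,-40,0]]]'

```text
t: 2.65
tcp_pos: [0.4413, 0.2769, 0.1058]
tool_rot: [0.457, 0.89, 0.001, 0.0]
force: [0.5, -0.1, -2.1]
finger_gap: 0.121
gripper_force: 116.8
```

>>> drive_tool --deltas '[[[0,0,0,0],[0,0,0,0]]]'

```text
t: 2.82
tcp_pos: [0.4414, 0.2769, 0.1052]
tool_rot: [0.457, 0.89, 0.001, 0.001]
force: [-0.0, 0.1, -1.7]
finger_gap: 0.121
gripper_force: 116.9
```

```bash
python3 -c "
from h import *
a=vision.snapshot('scene')[220:360,300:440]; b=vision.snapshot('side')[180:340,200:360]
cv2.imwrite('pics/c.png',np.hstack([cv2.resize(a,(400,400),interpolation=2),cv2.resize(b,(400,400),interpolation=2)])[:,:,::-1])
to(.446,.271,.063,34)"
```

```text
t 2.92 tcp [0.4407 0.2766 0.1043] az 35.6 tilt 0.02 deg | d [-7.7  1.1 41.3] turn 0.029 F [ 0.8 -0.7 -1.9] grip 116.9418740272522 0.12184197457862009 q6 -0.28
```

View pics/c.png

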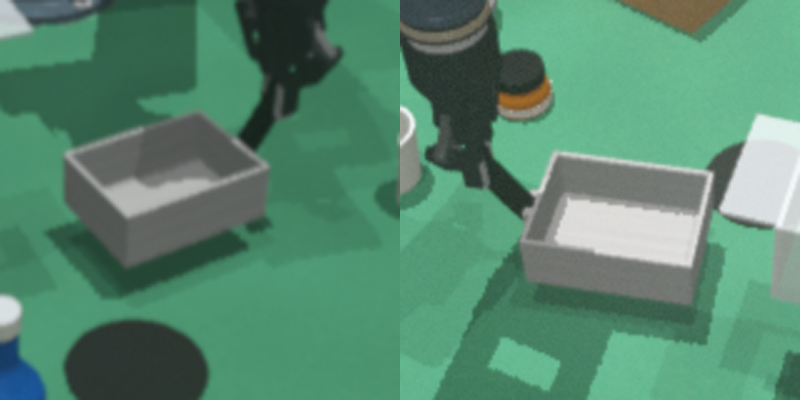

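The dish hangs nearly level from the fingers. In the left half its rim corners are at (66,155), (201,112), (268,168) and (128,220); in the right half at (155,153), (313,173) and (123,243). I triangulate these to get the dish pose relative to the tool.

```bash
python3 - <<'E'
from h import *
np.set_printoptions(precision=4,suppress=True)
A=lambda p:np.array(p,float)/2.857+[300-.3,220-.3]
B=lambda p:np.array(p,float)/2.5+[200-.3,180-.3]
X=tri(A([(268,168),(128,220),(201,112)]),B([(155,153),(313,173),(123,243)])); print(X)
u=X[1]-X[0]; w=X[0]-X[2]; print(np.linalg.norm(u),np.degrees(np.arctan2(u[1],u[0])),"pitch",np.degrees(np.arcsin(u[2]/.15)),np.linalg.norm(w),"roll",np.degrees(np.arcsin(w[2]/.11)))
c=(X[1]+X[2])/2; print("centre",c); s=manip.sense(); D=R.from_euler('z',-55,degrees=True).as_matrix()
print("tcp in dish", D.T@(s["tcp_pos"]-c))
o=np.array([.6416,-.1984]);a=np.radians(-62.3);Rm=np.array([[np.cos(a),-np.sin(a)],[np.sin(a),np.cos(a)]])
for x in(-.25,-.20,-.184,-.164):
    cc=o+Rm@[x,-.01]; print(x,"centre",cc,"tcp",cc-.124*np.array([np.cos(a+np.pi/2),np.sin(a+np.pi/2)]))
E
```

```text
[[0.516  0.2655 0.0919]
 [0.6014 0.1441 0.0905]
 [0.428  0.2048 0.0911]]
0.14848788800868234 -54.87356042577055 pitch -0.5201112516065435 0.10688170970480017 roll 0.4227522447254212
centre [0.5147 0.1744 0.0908]
tcp in dish [-0.1262 -0.0021  0.0135]
-0.25 centre [0.5165 0.0183] tcp [ 0.4067 -0.0393]
-0.2 centre [ 0.5398 -0.026 ] tcp [ 0.43   -0.0836]
-0.184 centre [ 0.5472 -0.0401] tcp [ 0.4374 -0.0978]
-0.164 centre [ 0.5565 -0.0578] tcp [ 0.4467 -0.1155]
```

>>> drive_tool --deltas '[[[0,0,-12,-0.05],[0,0,-25,-0.15],[0,0,-38,-0.25],[0,0,-50,-0.35],[0,0,-62,-0.45]]]'

```text
t: 3.33
tcp_pos: [0.4403, 0.2764, 0.1661]
tool_rot: [0.244, 0.97, -0.001, -0.001]
force: [0.4, -0.1, -2.0]
finger_gap: 0.121
gripper_force: 117.1
```

>>> drive_tool --deltas '[[[0,0,0,-0.1],[0,0,0,-0.2],[0,0,0,-0.3],[0,0,0,-0.4],[0,0,0,-0.5]]]'

```text
t: 3.75
tcp_pos: [0.4402, 0.2763, 0.1655]
tool_rot: [-0.003, 1.0, -0.0, -0.001]
force: [-0.3, -0.7, -1.4]
finger_gap: 0.122
gripper_force: 117.1
```

>>> drive_tool --deltas '[[[0,0,0,-0.1],[0,0,0,-0.2],[0,0,0,-0.3],[0,0,0,-0.4],[0,0,0,-0.49]]]'

```text
t: 4.17
tcp_pos: [0.4401, 0.2763, 0.1655]
tool_rot: [-0.246, 0.969, -0.0, -0.001]
force: [-0.6, -0.2, -1.0]
finger_gap: 0.126
gripper_force: 117.1
```

```bash
python3 -c "
from h import *
to(.402,-.03,.166,118.2)"
```

```text
t 4.17 tcp [0.4401 0.2763 0.1655] az 118.4 tilt 0.15 deg | d [ 1.793e+02 -2.512e+02 -1.000e-01] turn 0.004 F [-0.6 -0.2 -1. ] grip 117.05470204353333 0.12570567319584836 q6 -1.72
```

>>> drive_tool --deltas '[[[12,-16,0,0],[36,-48,0,0],[60,-80,0,0],[84,-112,0,0],[108,-144,0,0]]]'

```text
t: 4.58
tcp_pos: [0.4123, 0.0974, 0.1658]
tool_rot: [-0.244, 0.97, 0.0, -0.001]
force: [1.1, -0.4, -1.2]
finger_gap: 0.12
gripper_force: 117.3
```

>>> drive_tool --deltas '[[[22,-30,0,0],[42,-60,0,0],[58,-85,0,0],[68,-100,0,0],[71,-107,0,0]]]'

```text
t: 5.0
tcp_pos: [0.4009, -0.0314, 0.166]
tool_rot: [-0.242, 0.97, -0.0, -0.001]
force: [-0.4, 0.3, -2.0]
finger_gap: 0.122
gripper_force: 117.4
```

```bash
python3 -c "
from h import *
a=vision.snapshot('scene')[170:350,180:420]; b=vision.snapshot('side')[180:380,240:540]
cv2.imwrite('pics/d.png',np.hstack([cv2.resize(a,(400,300),interpolation=2),cv2.resize(b,(400,267),interpolation=2)[:,:].copy() if 0 else cv2.resize(b,(400,300),interpolation=2)])[:,:,::-1])
to(.4374,-.0978,.166,117.7)"
```

```text
t 5.10 tcp [ 0.4016 -0.0301  0.1661] az 118.0 tilt 0.02 deg | d [  0.2 -76.6   0.1] turn 0.005 F [-1.4  0.5 -2.5] grip 117.39725947380066 0.12289420253244986 q6 -2.41
```

View pics/d.png

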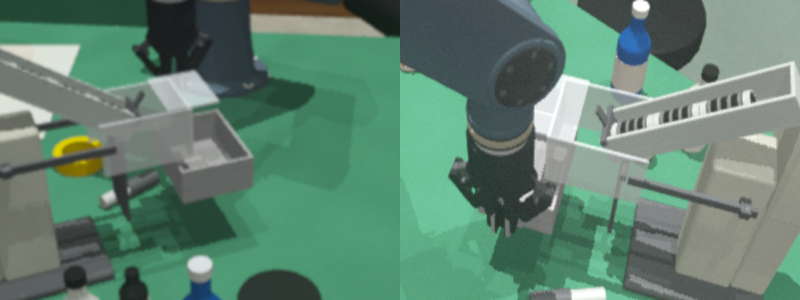

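The dish is under the guard with the gripper beside it, not under the roof. In the left half the dish rim's near corner is at (253,157), clear of the cheek, and the paddle tip is at (126,215). The way in is clear.

>>> drive_tool --deltas '[[[0,-12,-4,0.005],[0,-26,-4,0.005],[0,-42,-4,0.005],[0,-58,-4,0.005],[0,-68,-4,0.005]]]'

```text
t: 5.52
tcp_pos: [0.436, -0.0913, 0.1706]
tool_rot: [-0.241, 0.971, -0.001, 0.001]
force: [-0.1, -0.5, -1.4]
finger_gap: 0.125
gripper_force: 117.3
```

>>> drive_tool --deltas '[[[0,-2,0,0],[0,-4,0,0],[0,-6,0,0]]]'

```text
t: 5.77
tcp_pos: [0.4358, -0.0941, 0.17]
tool_rot: [-0.241, 0.971, 0.001, -0.001]
force: [-0.8, 0.4, -1.7]
finger_gap: 0.122
gripper_force: 117.3
```

>>> drive_tool --deltas '[[[0,-2,0,0],[0,-4,0,0],[0,-6,0,0],[0,-6,0,0],[0,-6,0,0]]]'

```text
t: 6.18
tcp_pos: [0.4376, -0.0986, 0.17]
tool_rot: [-0.241, 0.97, 0.001, -0.001]
force: [-3.7, 2.7, -0.6]
finger_gap: 0.12
gripper_force: 117.3
```

>>> drive_tool --deltas '[[[0,-2,0,0],[0,-4,0,0],[0,-6,0,0],[0,-6,0,0],[0,-6,0,0]]]'

```text
t: 6.6
tcp_pos: [0.4404, -0.1038, 0.17]
tool_rot: [-0.241, 0.97, 0.001, -0.001]
force: [-4.1, 3.4, -0.6]
finger_gap: 0.124
gripper_force: 117.4
```

>>> drive_tool --deltas '[[[0,-3,0,0],[0,-6,0,0],[0,-9,0,0],[0,-12,0,0],[0,-14,0,0]]]'

```text
t: 7.02
tcp_pos: [0.4465, -0.1153, 0.1698]
tool_rot: [-0.242, 0.97, 0.002, -0.002]
force: [-3.7, 6.6, -1.3]
finger_gap: 0.122
gripper_force: 117.3
```

```bash
python3 -c "
from h import *
a=vision.snapshot('scene')[170:350,180:420]; b=vision.snapshot('side')[180:380,240:540]
cv2.imwrite('pics/e.png',np.hstack([cv2.resize(a,(400,300),interpolation=2),cv2.resize(b,(400,300),interpolation=2)])[:,:,::-1])
to(.4374,-.0978,.166,117.7)"
```

```text
t 7.12 tcp [ 0.4467 -0.1154  0.1697] az 118.0 tilt 0.32 deg | d [-0.1 19.8  3.8] turn 0.004 F [-2.5  6.8 -1. ] grip 117.2837233543396 0.12163146268234584 q6 -2.56
```

View pics/e.png

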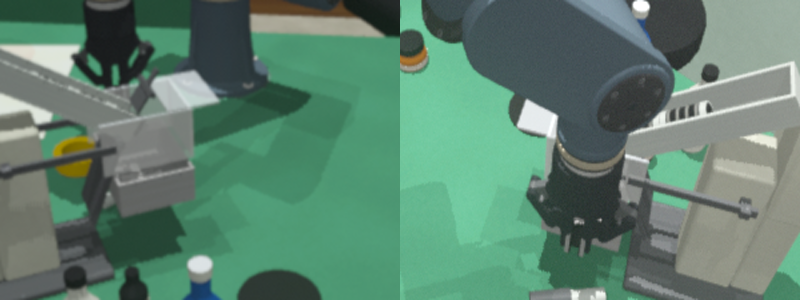

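The paddle is swung in, the dish lies directly below the cheeks, and the barrels are still in the chute in the side view at about (690,112). I push 2 mm more and wait.

>>> drive_tool --deltas '[[[0,-1,0,0],[0,-2,0,0],[0,-2,0,0],[0,-2,0,0],[0,-2,0,0]]]'

```text
t: 7.53
tcp_pos: [0.4475, -0.1171, 0.1694]
tool_rot: [-0.241, 0.97, 0.002, -0.002]
force: [-2.3, 5.6, -3.7]
finger_gap: 0.123
gripper_force: 118.2
```

>>> drive_tool --deltas '[[[0,0,0,0],[0,0,0,0],[0,0,0,0],[0,0,0,0],[0,0,0,0]]]'

```text
t: 7.95
tcp_pos: [0.4475, -0.1171, 0.1694]
tool_rot: [-0.241, 0.97, 0.002, -0.002]
force: [-2.5, 5.2, -3.7]
finger_gap: 0.124
gripper_force: 118.2
```

>>> drive_tool --deltas '[[[0,0,0,0],[0,0,0,0],[0,0,0,0],[0,0,0,0],[0,0,0,0]]]'

```text
t: 8.37
tcp_pos: [0.4475, -0.1171, 0.1694]
tool_rot: [-0.241, 0.97, 0.002, -0.002]
force: [-2.0, 6.0, -2.6]
finger_gap: 0.121
gripper_force: 118.2
```

>>> drive_tool --deltas '[[[0,0,0,0],[0,0,0,0],[0,0,0,0],[0,0,0,0],[0,0,0,0]]]'

```text
t: 8.78
tcp_pos: [0.4475, -0.1171, 0.1694]
tool_rot: [-0.241, 0.97, 0.002, -0.002]
force: [-1.9, 5.1, -4.2]
finger_gap: 0.121
gripper_force: 118.2
```

>>> drive_tool --deltas '[[[0,0,0,0],[0,0,0,0],[0,0,0,0],[0,0,0,0],[0,0,0,0]]]'

```text
t: 9.2
tcp_pos: [0.4475, -0.1171, 0.1694]
tool_rot: [-0.241, 0.97, 0.002, -0.002]
force: [-2.7, 5.8, -3.1]
finger_gap: 0.123
gripper_force: 118.2
```

```bash
python3 -c "
from h import *
a=vision.snapshot('scene')[170:350,180:420]; b=vision.snapshot('side')[180:380,240:540]
cv2.imwrite('pics/f.png',np.hstack([cv2.resize(a,(400,300),interpolation=2),cv2.resize(b,(400,300),interpolation=2)])[:,:,::-1])
to(.4374,-.0978,.166,117.7)"
```

```text
t 9.30 tcp [ 0.4475 -0.1171  0.1694] az 117.9 tilt 0.33 deg | d [-0.1 21.8  3.5] turn 0.004 F [-1.2  5.7 -3.3] grip 118.22040438652039 0.12582419368175707 q6 -2.56
```

View pics/f.png

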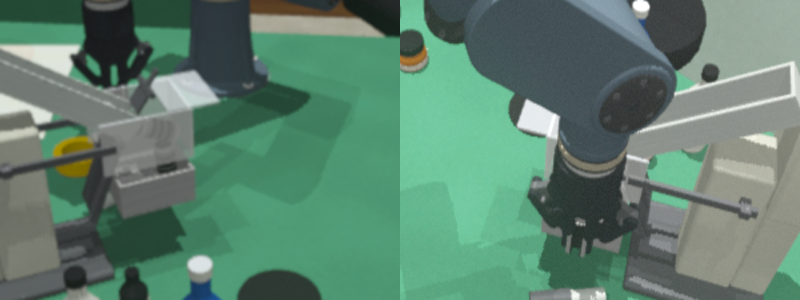

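The chute is empty in the side view. In the scene view a barrel shows through the guard at about (160,135) and another at (168,168) in the dish. I enlarge that area to see whether all three lie in the dish.

```bash
python3 -c "
from h import *
a=vision.snapshot('scene')[210:310,225:325]; b=vision.snapshot('wrist')
cv2.imwrite('pics/g.png',np.hstack([cv2.resize(a,(480,480),interpolation=2),cv2.resize(b[240:,160:480],(320,240)).repeat(2,0)])[:,:,::-1])
to(.4374,-.0978,.166,117.7)"
```

```text
t 9.40 tcp [ 0.4475 -0.1171  0.1694] az 117.9 tilt 0.34 deg | d [-0.1 21.7  3.5] turn 0.004 F [-2.   4.7 -4.2] grip 118.2200574874878 0.12410579016754891 q6 -2.56
```

View pics/g.png

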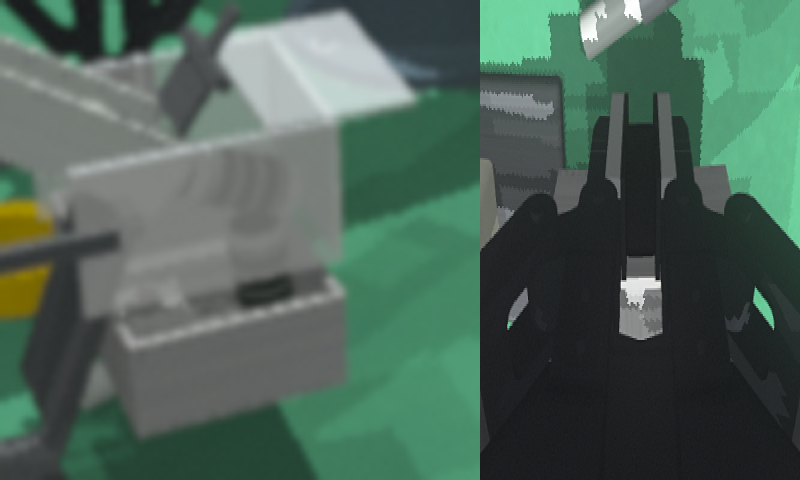

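The left half shows one barrel lying low in the dish at (150,295), and a second standing upright at the front at (262,250). The third is stuck above it behind the cheek at (235,180), so the barrels are jammed. A sideways shake should topple the standing one while the paddle stays in.

>>> drive_tool --deltas '[[[-20,0,0,0],[8,0,0,0],[-20,0,0,0],[8,0,0,0],[0,0,0,0]]]'

```text
t: 9.82
tcp_pos: [0.443, -0.1168, 0.1686]
tool_rot: [-0.242, 0.97, 0.004, -0.006]
force: [-7.8, 3.2, -3.3]
finger_gap: 0.12
gripper_force: 118.4
```

>>> drive_tool --deltas '[[[0,0,0,0],[0,0,0,0],[0,0,0,0],[0,0,0,0],[0,0,0,0]]]'

```text
t: 10.23
tcp_pos: [0.4461, -0.1173, 0.1689]
tool_rot: [-0.241, 0.971, 0.003, -0.003]
force: [-5.3, 2.9, -6.2]
finger_gap: 0.127
gripper_force: 118.2
```

```bash
cat > chk.py <<'E'
from h import *
import sys
# patch of scene around the guard cheek and dish mouth, as coarse grey numbers, to compare with the jammed view
g0=cv2.cvtColor(cv2.imread('pics/g.png')[:,:480],cv2.COLOR_BGR2GRAY)
im=vision.snapshot('scene'); cv2.imwrite('pics/'+sys.argv[1]+'.png',im[:,:,::-1])
g1=cv2.cvtColor(im[210:310,225:325],cv2.COLOR_RGB2GRAY)
a=cv2.resize(g0,(25,25),interpolation=cv2.INTER_AREA); b=cv2.resize(g1,(25,25),interpolation=cv2.INTER_AREA)
for r in range(6,18): print(' '.join('%3d'%v for v in a[r,4:19]),' | ',' '.join('%3d'%v for v in b[r,4:19]))
to(.4374,-.0978,.166,117.7)
E
python3 chk.py s1
```

```text
122 127 127 129 119  83 125 134 137 152 171 162 154 138  97  |  122 126 132 133 121  83 126 134 137 151 171 162 153 138  97
122 122 123 127 140 142 151 146 143 140 131 126 125 113  83  |  122 122 122 126 144 152 149 148 146 142 132 126 125 113  82
144 150 152 149 143 135 129 120 113 114 116 125 124 115  82  |  145 150 152 149 144 136 120 114 114 117 125 124 124 115  82
136 133 132 132 131 125 125 115 112 112 113 126 124 117  78  |  136 133 132 132 132 126 112 113 112 112 125 124 124 117  78
116 122 128 131 129 125 123 115 112 111 117 126 124 116  73  |  116 122 128 131 129 122 114 113 112 115 126 123 124 116  73
112 113 120 125 126 126 126 124 111 109 118 122 123 119  89  |  113 113 120 124 126 125 121 126 124 121 123 122 123 119  88
 78  69 104 123 127 129 132 133 122 122 121 121 125 129 125  |   78  68 104 123 126 121 113 115 121 122 121 122 126 129 125
 85 102 120 136 138 135 133 127 114 114 112 119 121 128 118  |   85 102 120 137 137 118 118 112 117 124 121 120 123 128 118
103 116 126 131 131 127 124 123 102  84  70  83  89 122 106  |  103 116 125 129 119 115 117 108 116  97  80  88  88 115 106
 98 117 136 124 134 128 102  96  65  53  70 107 121 125 104  |   98 117 138 127 121 104  72  72  69  53  64  96 116 127 103
 79  87 108 101 108 112 114 124 125 120 116 106 100 100 102  |   78  87 107  98 110 124 106 105 114 117 115 107 100  98 102
 56  70 124 125 128 125 117 106  99  98  98  99  99 100 102  |   56  70 132 121 121 126 120 108  99  96  96  97  97  99 102
t 10.28 tcp [ 0.4462 -0.1173  0.1689] az 117.9 tilt 0.50 deg | d [-1.4 21.3  3. ] turn 0.003 F [-4.7  3.2 -6.5] grip 118.16335201263428 0.12154106704018171 q6 -2.56
```

>>> drive_tool --deltas '[[[0,-1,0,0],[0,-2,0,0],[0,-3,0,0],[0,-3,0,0],[0,-3,0,0]]]'

```text
t: 10.7
tcp_pos: [0.4473, -0.1197, 0.1691]
tool_rot: [-0.241, 0.97, 0.003, -0.004]
force: [-5.7, 3.2, -2.6]
finger_gap: 0.122
gripper_force: 118.8
```

```bash
python3 chk.py s2 | tail -1; python3 - <<'E'
from h import *
# where paddle tip should appear for various theta (near +y edge, lower end z70 => length 135 from pin)
o=np.array([.6416,-.1984]);a=np.radians(-62.3);Rm=np.array([[np.cos(a),-np.sin(a)],[np.sin(a),np.cos(a)]])
for th in (0,.2,.3,.38,.42,.46,.5):
    x=-.128+.135*np.sin(th); z=.205-.135*np.cos(th)
    X=[np.r_[o+Rm@[x,y],z] for y in(.04,-.04)]; print(th,proj("scene",X).round(1).tolist())
im=cv2.imread('pics/s2.png'); g=cv2.cvtColor(im,cv2.COLOR_BGR2GRAY); h=cv2.cvtColor(im,cv2.COLOR_BGR2HSV)
for r in range(282,312,2): print(r,[ '%d'%(h[r,c,2]) if h[r,c,1]<90 else '.' for c in range(222,262,2)])
E
```

```text
t 10.75 tcp [ 0.4473 -0.1197  0.1691] az 117.9 tilt 0.53 deg | d [-1.5 23.9  3.3] turn 0.004 F [-4.7  4.  -3.6] grip 118.81475329399109 0.12213378962805309 q6 -2.56
0 [[257.4, 302.8], [249.0, 285.0]]
0.2 [[246.6, 304.6], [238.7, 286.5]]
0.3 [[241.1, 304.8], [233.5, 286.6]]
0.38 [[236.8, 304.6], [229.4, 286.4]]
0.42 [[234.7, 304.4], [227.3, 286.2]]
0.46 [[232.5, 304.2], [225.3, 285.9]]
0.5 [[230.4, 303.8], [223.3, 285.5]]
282 ['.', '.', '.', '.', '54', '55', '49', '50', '61', '60', '54', '65', '81', '84', '133', '143', '125', '110', '102', '98']
284 ['.', '.', '.', '63', '54', '54', '49', '55', '62', '55', '55', '78', '81', '83', '90', '100', '99', '95', '99', '98']
286 ['.', '.', '.', '58', '56', '53', '50', '59', '61', '53', '79', '114', '86', '83', '87', '98', '99', '98', '98', '99']
288 ['.', '.', '.', '71', '55', '51', '53', '62', '57', '53', '90', '122', '100', '81', '87', '98', '99', '99', '100', '100']
290 ['.', '.', '.', '.', '57', '51', '59', '62', '56', '57', '102', '118', '107', '82', '86', '98', '99', '99', '98', '98']
292 ['.', '.', '.', '.', '79', '53', '62', '60', '53'
[... 404 characters left out ...]
, '97', '98', '93']
300 ['.', '.', '.', '.', '85', '67', '57', '59', '.', '.', '.', '.', '.', '.', '.', '86', '91', '84', '78', '.']
302 ['117', '107', '91', '97', '92', '69', '58', '64', '.', '.', '.', '.', '.', '.', '.', '.', '.', '.', '.', '.']
304 ['96', '94', '93', '80', '71', '69', '66', '70', '.', '.', '.', '.', '.', '.', '.', '.', '.', '.', '.', '.']
306 ['69', '67', '67', '63', '66', '66', '63', '65', '.', '.', '.', '.', '.', '.', '.', '.', '.', '.', '.', '.']
308 ['63', '62', '62', '62', '62', '61', '59', '58', '.', '.', '.', '.', '.', '.', '.', '.', '.', '.', '.', '.']
310 ['61', '62', '61', '61', '59', '53', '50', '49', '55', '.', '.', '.', '.', '.', '.', '.', '.', '.', '.', '.']
```

The paddle tip edge reads only about 0.39 rad, so I push further to be sure of step 1.

>>> drive_tool --deltas '[[[0,-1,0,0],[0,-2,0,0],[0,-3,0,0],[0,-4,0,0],[0,-4,0,0]]]'

```text
t: 11.17
tcp_pos: [0.4493, -0.123, 0.1692]
tool_rot: [-0.241, 0.97, 0.003, -0.003]
force: [-5.5, 4.7, -2.9]
finger_gap: 0.123
gripper_force: 119.0
```

```bash
python3 chk.py s3; python3 - <<'E'
from h import *
h=cv2.cvtColor(cv2.imread('pics/s3.png'),cv2.COLOR_BGR2HSV)
for r in range(284,304,2): print(r,[ '%d'%(h[r,c,2]) if h[r,c,1]<90 else '.' for c in range(222,250,1)])
E
```

```text
122 127 127 129 119  83 125 134 137 152 171 162 154 138  97  |  122 126 132 135 134 128 128 135 137 151 171 163 154 138  99
122 122 123 127 140 142 151 146 143 140 131 126 125 113  83  |  122 122 123 126 145 157 149 149 147 143 132 126 125 114  82
144 150 152 149 143 135 129 120 113 114 116 125 124 115  82  |  145 150 152 149 144 133 116 114 117 121 126 124 125 116  82
136 133 132 132 131 125 125 115 112 112 113 126 124 117  78  |  135 133 132 132 132 122 111 111 112 116 126 124 124 117  77
116 122 128 131 129 125 123 115 112 111 117 126 124 116  73  |  115 122 128 131 129 119 114 111 111 120 125 123 124 116  73
112 113 120 125 126 126 126 124 111 109 118 122 123 119  89  |  112 113 119 124 126 124 124 126 120 122 123 121 123 119  87
 78  69 104 123 127 129 132 133 122 122 121 121 125 129 125  |   78  69 104 124 126 117 115 119 123 122 121 122 127 129 124
 85 102 120 136 138 135 133 127 114 114 112 119 121 128 118  |   86 103 125 137 131 113 118 112 122 122 121 122 130 129 116
103 116 126 131 131 127 124 123 102  84  70  83  89 122 106  |  105 118 130 127 114 115 113 114 113  94  89 
[... 1501 characters left out ...]
9', '.', '.', '.', '87', '93', '99', '97', '87', '78', '73', '76', '81', '86']
296 ['.', '.', '.', '.', '.', '.', '.', '77', '66', '65', '62', '58', '59', '61', '71', '.', '.', '.', '.', '.', '.', '.', '.', '.', '.', '.', '77', '85']
298 ['.', '.', '.', '.', '.', '.', '.', '83', '69', '62', '57', '58', '59', '71', '.', '.', '.', '.', '.', '.', '.', '.', '.', '.', '.', '.', '.', '78']
300 ['.', '.', '.', '.', '.', '.', '.', '80', '67', '57', '55', '56', '65', '.', '.', '.', '.', '.', '.', '.', '.', '.', '.', '.', '.', '.', '.', '.']
302 ['118', '116', '106', '102', '92', '89', '97', '94', '77', '64', '60', '60', '65', '74', '.', '.', '.', '.', '.', '.', '.', '.', '.', '.', '.', '.', '.', '.']
```

>>> drive_tool --deltas '[[[0,1,1,0],[0,2,2,0],[0,3,3,0],[0,4,4,0],[0,5,4,0]]]'

```text
t: 11.63
tcp_pos: [0.4481, -0.119, 0.1654]
tool_rot: [-0.241, 0.971, 0.002, -0.002]
force: [-3.1, 4.6, -4.6]
finger_gap: 0.121
gripper_force: 118.6
```

>>> drive_tool --deltas '[[[0,1,0,0],[0,2,0,0],[0,3,0,0],[0,4,0,0],[0,5,0,0]]]'

```text
t: 12.05
tcp_pos: [0.4472, -0.1161, 0.1658]
tool_rot: [-0.241, 0.971, 0.001, -0.001]
force: [-3.0, 2.4, -7.6]
finger_gap: 0.122
gripper_force: 117.9
```

```bash
sed -i "s#^g0=.*#p=cv2.imread('pics/'+sys.argv[2]+'.png')[210:310,225:325]; g0=cv2.cvtColor(p,cv2.COLOR_BGR2GRAY)#" chk.py; python3 chk.py s4 s3
```

```text
122 126 132 135 134 128 128 135 137 151 171 163 154 138  99  |  122 126 132 132 111  80 126 134 137 151 170 162 153 138  99
122 122 123 126 145 157 149 149 147 143 132 126 125 114  82  |  122 122 123 126 143 144 150 150 147 143 132 126 125 113  83
145 150 152 149 144 133 116 114 117 121 126 124 125 116  82  |  144 150 152 149 144 138 122 118 120 123 126 124 124 116  82
135 133 132 132 132 122 111 111 112 116 126 124 124 117  77  |  136 133 132 132 132 128 113 113 112 112 124 124 124 117  78
115 122 128 131 129 119 114 111 111 120 125 123 124 116  73  |  116 122 128 131 130 122 112 111 112 114 127 123 124 116  73
112 113 119 124 126 124 124 126 120 122 123 121 123 119  87  |  113 113 120 125 126 125 123 124 120 119 124 122 123 119  86
 78  69 104 124 126 117 115 119 123 122 121 122 127 129 124  |   78  68 104 123 126 122 114 118 124 122 121 122 126 129 124
 86 103 125 137 131 113 118 112 122 122 121 122 130 129 116  |   85 101 117 132 135 121 117 111 116 123 121 120 125 128 119
105 118 130 127 114 115 113 114 113  94  89  90 108 110 110  |  103 116 126 133 125 116 116 108 117 109  94  89  88 110 106
102 127 139 128 121  92  67  86  52  56  78 111 128 112 103  |   98 116 135 127 114  94  69  66  83  52  48  78 100 137 104
 79 108 138 105 128 114  92 113 113 119 115 105 100 101 102  |   76  83 101  94 115 124  95  84  92 105 119 121 113 105 102
 61 106 158 133 123 125 116 104  99  98  98  99 100 102 103  |   56  65 126 110 113 128 134 121 113 103  98  98  98  99 102
t 12.10 tcp [ 0.4472 -0.1159  0.1659] az 117.9 tilt 0.13 deg | d [ 0.2 20.6 -0.1] turn 0.003 F [-2.7  3.7 -7.4] grip 117.98978805541992 0.12082402140662613 q6 -2.55
```

The paddle force fell while the load on the dish rose, so the gate is pressing on the tail of the stuck barrel. I push back in to free it, then slide the dish sideways to pull the standing barrel out from underneath.

>>> drive_tool --deltas '[[[0,-2,0,0],[0,-4,0,0],[0,-6,0,0],[0,-8,0,0],[0,-9,0,0]]]'

```text
t: 12.52
tcp_pos: [0.4514, -0.1238, 0.1665]
tool_rot: [-0.241, 0.97, 0.001, -0.001]
force: [-5.0, 5.7, -3.1]
finger_gap: 0.121
gripper_force: 119.0
```

>>> drive_tool --deltas '[[[-25,0,0,0],[-34,0,0,0],[-34,0,0,0],[-34,0,0,0],[-34,0,0,0]]]'

```text
t: 12.93
tcp_pos: [0.4833, -0.1075, 0.1662]
tool_rot: [-0.241, 0.971, 0.001, 0.001]
force: [-0.1, 6.4, -7.3]
finger_gap: 0.123
gripper_force: 118.2
```

```bash
python3 chk.py s5 s4
```

```text
122 126 132 132 111  80 126 134 137 151 170 162 153 138  99  |  122 126 132 135 133 134 132 134 137 152 171 163 154 144 113
122 122 123 126 143 144 150 150 147 143 132 126 125 113  83  |  122 122 123 127 145 157 151 151 148 143 133 127 126 114  83
144 150 152 149 144 138 122 118 120 123 126 124 124 116  82  |  145 150 152 149 144 137 135 135 134 133 128 124 125 116  82
136 133 132 132 132 128 113 113 112 112 124 124 124 117  78  |  136 133 132 132 132 131 129 128 125 124 123 124 124 117  82
116 122 128 131 130 122 112 111 112 114 127 123 124 116  73  |  116 122 128 131 128 127 124 124 124 123 122 123 125 118  80
113 113 120 125 126 125 123 124 120 119 124 122 123 119  86  |  113 114 117 123 125 126 124 124 124 122 122 122 124 119  75
 78  68 104 123 126 122 114 118 124 122 121 122 126 129 124  |   78  69 103 126 127 125 124 124 124 122 122 122 121 121 100
 85 101 117 132 135 121 117 111 116 123 121 120 125 128 119  |   86 104 109 114 118 127 123 124 125 122 121 123 127 130 125
103 116 126 133 125 116 116 108 117 109  94  89  88 110 106  |  107 117 115 110 119 127 118 110 106 109  96  94 122 126 118
 98 116 135 127 114  94  69  66  83  52  48  78 100 137 104  |  103 120 116 113 111 112  87  63  50  86  85  84 130 119 110
 76  83 101  94 115 124  95  84  92 105 119 121 113 105 102  |   81 102  83  66  76 149 129  50  76  95  79  82  95 141 103
 56  65 126 110 113 128 134 121 113 103  98  98  98  99 102  |   68 118  85  85  43  40 121  73  82  70  74  77  93 133 120
t 12.98 tcp [ 0.4833 -0.1075  0.1662] az 117.8 tilt 0.16 deg | d [36.1 30.   0.2] turn 0.002 F [ 0.5  6.5 -6.8] grip 118.15662145614624 0.12260479565856283 q6 -2.51
```

>>> drive_tool --deltas '[[[4,0,0,0],[9,0,0,0],[14,0,0,0],[18,0,0,0],[20,0,0,0]]]'

```text
t: 13.4
tcp_pos: [0.4657, -0.1172, 0.1666]
tool_rot: [-0.241, 0.971, 0.0, 0.002]
force: [1.6, 7.1, -6.1]
finger_gap: 0.125
gripper_force: 118.7
```

>>> drive_tool --deltas '[[[0,0,0,0],[0,0,0,0],[0,0,0,0]]]'

```text
t: 13.65
tcp_pos: [0.4653, -0.1173, 0.1666]
tool_rot: [-0.241, 0.971, 0.0, 0.001]
force: [-1.3, 6.2, -4.9]
finger_gap: 0.123
gripper_force: 118.8
```

```bash
python3 chk.py s6 s5; python3 -c "
from h import *
to(.4473,-.0936,.166,117.7)"
```

```text
122 126 132 135 133 134 132 134 137 152 171 163 154 144 113  |  122 126 132 135 135 134 132 135 137 152 171 163 154 142 103
122 122 123 127 145 157 151 151 148 143 133 127 126 114  83  |  122 122 123 126 145 157 151 151 148 143 132 127 125 114  83
145 150 152 149 144 137 135 135 134 133 128 124 125 116  82  |  145 150 152 149 144 136 135 135 134 132 128 124 125 116  82
136 133 132 132 132 131 129 128 125 124 123 124 124 117  82  |  136 133 132 132 132 132 132 130 127 124 123 124 124 117  81
116 122 128 131 128 127 124 124 124 123 122 123 125 118  80  |  116 122 128 131 130 126 126 126 123 123 122 123 124 118  74
113 114 117 123 125 126 124 124 124 122 122 122 124 119  75  |  113 114 118 122 126 125 125 125 123 122 122 122 123 118  78
 78  69 103 126 127 125 124 124 124 122 122 122 121 121 100  |   78  69 104 122 124 123 122 127 123 122 122 121 123 126 120
 86 104 109 114 118 127 123 124 125 122 121 123 127 130 125  |   86 103 116 125 123 117 113 116 124 122 121 125 132 131 121
107 117 115 110 119 127 118 110 106 109  96  94 122 126 118  |  107 115 110 127 119 114 113 110 118 111  97  94 118 116 112
103 120 116 113 111 112  87  63  50  86  85  84 130 119 110  |  103 113 112 110 102 110  70  82  97  70  75  84 125 113 105
 81 102  83  66  76 149 129  50  76  95  79  82  95 141 103  |   81 101  93  61  31  82  77  93  55  50  61 101 126 133 102
 68 118  85  85  43  40 121  73  82  70  74  77  93 133 120  |   67 113  92 105  73  93 140 116 104 118 122 116 106 101 101
t 13.70 tcp [ 0.4653 -0.1173  0.1666] az 117.9 tilt 0.11 deg | d [15.6 30.3  0.6] turn 0.003 F [-1.   5.4 -5.4] grip 118.81555795669556 0.11928932302651966 q6 -2.54
t 13.70 tcp [ 0.4653 -0.1173  0.1666] az 117.9 tilt 0.11 deg | d [ 4.9 29.3  0.6] turn 0.003 F [-1.   5.4 -5.4] grip 118.81555795669556 0.11928932302651966 q6 -2.54
```

>>> drive_tool --deltas '[[[0,1,1,0],[0,2.5,2,0],[0,4,3,0],[0,5.5,4,0],[0,7,5,0]]]'

```text
t: 14.12
tcp_pos: [0.4622, -0.1114, 0.162]
tool_rot: [-0.241, 0.971, -0.0, 0.001]
force: [-3.0, 5.3, -1.3]
finger_gap: 0.124
gripper_force: 119.3
```

>>> drive_tool --deltas '[[[0,1.5,1,0],[0,3,2,0],[0,4.5,3,0],[0,6,4,0],[0,7.5,5,0]]]'

```text
t: 14.53
tcp_pos: [0.4593, -0.1054, 0.1572]
tool_rot: [-0.24, 0.971, -0.001, 0.002]
force: [-2.4, 3.5, -1.1]
finger_gap: 0.123
gripper_force: 119.3
```

```bash
cat > pad.py <<'E'
from h import *
h=cv2.cvtColor(vision.snapshot('scene'),cv2.COLOR_RGB2HSV)
for r in range(290,304,3): print(r,' '.join('%3d'%(h[r,c,2]) if h[r,c,1]<90 else '  .' for c in range(226,266,1)))
to(.4473,-.0936,.166,117.7)
E
python3 pad.py
```

```text
290   .   .   .   .   .   .   .   .   .   .   .  62  53  50  51  52  55  55  53  53  59  75  87  84  81  83  85  86  89  99 108 106 102 101 101 100 100 101 100 100
293   .   .   .   .   .   .   .   .   .   .   .   .   .  59  54  54  55  53  53  53  56  66   .  73  79  82  83  85  87  90  96  98  99  99  99 100  99 100 100 100
296   .   .   .   .   .   .   .   .   .   .   .   .   .   .  63  55  54  53  52  58   .   .   .   .   .  81  83  85  86  89  95  99 100 100 101 101 101 101 100 100
299   .   .   .   .   .   .   .   .   .   .   .   .   .   .   .  62  55  53  56  62   .   .   .   .   .   .  76  83  86  88  93  97  99  98  98  98  99  99  99  99
302  92  89  98 101  99  96  91  80  71  75   .   .   .   .   .   .  63  58  64   .   .   .   .   .   .   .   .   .  80  85  92  97  99 100 100 101 101 101 101 101
t 14.58 tcp [ 0.459  -0.1051  0.1569] az 117.8 tilt 0.19 deg | d [ 4.9 15.6 -9.1] turn 0.002 F [-1.2  4.5 -2.7] grip 119.25677418708801 0.12123031829093635 q6 -2.52
```

>>> drive_tool --deltas '[[[0,1.2,0,0],[0,2.4,0,0],[0,3.6,0,0],[0,4.8,0,0],[0,6,0,0]]]'

```text
t: 15.0
tcp_pos: [0.4555, -0.0999, 0.1564]
tool_rot: [-0.241, 0.971, -0.0, 0.0]
force: [0.2, 3.9, -4.0]
finger_gap: 0.121
gripper_force: 118.9
```

>>> drive_tool --deltas '[[[0,1.2,0,0],[0,2.4,0,0],[0,3.6,0,0],[0,4.8,0,0],[0,6,0,0]]]'

```text
t: 15.42
tcp_pos: [0.4522, -0.0945, 0.1563]
tool_rot: [-0.241, 0.971, -0.0, -0.0]
force: [-0.6, 3.1, -3.6]
finger_gap: 0.122
gripper_force: 118.8
```

>>> drive_tool --deltas '[[[0,1.2,0,0],[0,2.4,0,0],[0,3.6,0,0],[0,4.8,0,0],[0,6,0,0]]]'

```text
t: 15.83
tcp_pos: [0.4503, -0.0899, 0.1567]
tool_rot: [-0.24, 0.971, -0.001, 0.001]
force: [0.5, -0.2, -2.9]
finger_gap: 0.121
gripper_force: 119.1
```

```bash
python3 pad.py
```

```text
290   .   .   .   .   .   .   .   .   .   .   .   .   . 104 109 117 147 182 187 179 168 152 135 113  79  55  50  50  52  53  56  66  80  85  86  88  92  97  99  99
293   .   .   .   .   .   .   .   .   .   .   .   .   .   . 105 105 108 109 109 100  89  87   .   .   .   .  68  53  52  52  55  64  79  85  86  87  90  96  99  99
296   .   .   .   .   .   .   .   .   .   .   .   .   .   .   .   .   .   .   .   .   .   .   .   .   .   .   .  62  51  51  52  60  74  81  85  86  89  96  98  99
299   .   .   .   .   .   .   .   .   .   .   .   .   .   .   .   .   .   .   .   .   .   .   .   .   .   .   .   .   .  59  53  54  62  71  79  84  88  94  97  98
302  91  89  98 100  99  96  90  80  70  76   .   .   .   .   .   .   .   .   .   .   .   .   .   .   .   .   .   .   .   .  64  62   .   .   .  77  85  93  99 100
t 15.88 tcp [ 0.45   -0.0895  0.1566] az 117.8 tilt 0.11 deg | d [ 4.2 -2.4 -9.4] turn 0.002 F [-0.3 -0.2 -2.1] grip 119.02188062667847 0.121972716973189 q6 -2.5
```

>>> drive_tool --deltas '[[[0,3,0,0],[0,8,0,0],[0,15,0,0],[0,23,0,0],[0,32,0,0]]]'

```text
t: 16.3
tcp_pos: [0.4339, -0.0601, 0.1563]
tool_rot: [-0.241, 0.971, 0.0, -0.0]
force: [0.3, 0.4, -3.3]
finger_gap: 0.123
gripper_force: 119.1
```

>>> drive_tool --deltas '[[[0,10,0,0],[0,22,0,0],[0,36,0,0],[0,50,0,0],[0,64,0,0]]]'

```text
t: 16.72
tcp_pos: [0.4034, -0.0027, 0.1563]
tool_rot: [-0.241, 0.971, 0.0, -0.0]
force: [-0.3, 0.5, -2.7]
finger_gap: 0.121
gripper_force: 119.0
```

>>> drive_tool --deltas '[[[0,14,0,0],[0,26,0,0],[0,36,0,0],[0,42,0,0],[0,44,0,0]]]'

```text
t: 17.13
tcp_pos: [0.3831, 0.0358, 0.1563]
tool_rot: [-0.241, 0.97, 0.0, -0.0]
force: [-0.6, 0.2, -3.1]
finger_gap: 0.12
gripper_force: 119.1
```

```bash
python3 pad.py; python3 - <<'E'
from h import *
s=manip.sense(); M=R.from_quat(s["tool_rot"]).as_matrix(); yaw=np.arctan2(M[1,1],M[0,1])-np.pi/2
D=R.from_euler('z',yaw).as_matrix(); c=s["tcp_pos"]-D@[-.1262,-.0021,0.068]
print("dish",c,np.degrees(yaw))
# rectified top view of the dish at height z=rim-20mm, 10 mm cells, dish x across
for n in("scene","side"):
    im=cv2.cvtColor(vision.snapshot(n),cv2.COLOR_RGB2GRAY); cv2.imwrite(f'pics/r_{n}.png',im)
    print(n)
    for y in np.arange(-50,51,7):
        P=np.array([c+D@[x/1000,y/1000,.03] for x in np.arange(-70,71,5)]); p=proj(n,P).round().astype(int)
        print('%4d'%y,' '.join('%3d'%im[v,u] for u,v in p))
E
```

```text
290   .   .   .   .   .   .   .   .   .   .   .   .   . 132 114 116 146 181 186 178 167 154 138 112  79  56  50  51  51  53  64   .   .   .   .   .   .   .   .   .
293   .   .   .   .   .   .   .   .   .   .   .   .   .   . 107 104 106 108 108 100  88  87   .   .   .   .  72  53  51  53  62   .   .   .   .   .   .   .   .   .
296   .   .   .   .   .   .   .   .   .   .   .   .   .   .   .   .   .   .   .   .   .   .   .   .   .   .   .   .  54  51  54  69   .   .   .   .   .   .   .   .
299   .   .   .   .   .   .   .   .   .   .   .   .   .   .   .   .   .   .   .   .   .   .   .   .   .   .   .   .   .  73  59  62   .   .   .   .   .   .   .   .
302  91  88  97 100  98  95  90  80  70  76   .   .   .   .   .   .   .   .   .   .   .   .   .   .   .   .   .   .   .   .   .  86   .   .   .   .   .   .   .   .
t 17.18 tcp [0.3835 0.0355 0.1563] az 117.9 tilt 0.02 deg | d [   4.1 -143.9   -9.7] turn 0.004 F [ 0.9  0.1 -3.4] grip 119.06043291091919 0.1254872994578374 q6 -2.26
dish [0.49402168 0.09643334 0.08834195] 27.925854282584485
scene
 -50  81  81  81  81  80  81  82  81  81  80  80
[... 2886 characters left out ...]
 59  55  52  59  58  57  56  55  57  56  55  54  65  79  74  92  66 111 114 169 126 121 119 123
  20  50  52  54  51  53  50  52  57  54  54  56  55  53  54  60  58  56  58  56  57  59  61  68  90 174 222 199 121 121
  27  55  67  50  55  50  54  55  51  48  55  50  54  52  50  53  58  57  54  57  54  57  56  58  56  78 184 180 122 122
  34  53  51  53  49  51  52  47  54  56  52  53  50  52  56  50  54  53  53  51  53  60  59  60  64  61  60  65  65  71
  41  46  49  52  49  51  50  53  49  54  53  51  52  56  51  48  57  53  54  60  56  71 113  93  91  80  98 107 108 109
  48  51  55  56  51  52  55  50  53  50  56  48  51  54  51  56  55  56  57  69 123 115  91  91 114 116 111  92  72  72
```

By load (about 1.3 N more than the empty dish) and by the dark patches in the dish, all three barrels are in it, and the paddle is at rest. Now I carry the dish to the pad.

```bash
python3 -c "
from h import *
to(.45,.22,.1563,80)"
```

```text
t 17.28 tcp [0.3846 0.0345 0.1564] az 117.9 tilt 0.06 deg | d [-1.445e+02  1.334e+02  1.000e-01] turn 0.661 F [ 0.6 -0.2 -3.1] grip 119.04319524765015 0.11725014617866376 q6 -2.26
```

>>> drive_tool --deltas '[[[-5,5,0,0],[-16,15,0,0.03],[-31,29,0,0.07],[-47,43,0,0.12],[-63,58,0,0.17]]]'

```text
t: 17.7
tcp_pos: [0.4136, 0.116, 0.1563]
tool_rot: [-0.155, 0.988, 0.0, 0.0]
force: [0.6, -0.4, -2.4]
finger_gap: 0.121
gripper_force: 119.1
```

```bash
python3 -c "
from h import *
to(.45,.22,.1563,80)"
```

```text
t 17.70 tcp [0.4136 0.116  0.1563] az 107.9 tilt 0.03 deg | d [-66.5  87.8   0. ] turn 0.486 F [ 0.6 -0.4 -2.4] grip 119.06790733337402 0.12065821666900309 q6 -1.87
```

>>> drive_tool --deltas '[[[-13,18,0,0.06],[-27,36,0,0.12],[-41,54,0,0.18],[-54,71,0,0.24],[-62,82,0,0.3]]]'

```text
t: 18.12
tcp_pos: [0.4475, 0.2147, 0.1562]
tool_rot: [-0.007, 1.0, 0.001, 0.001]
force: [0.0, 0.1, -2.5]
finger_gap: 0.117
gripper_force: 119.1
```

>>> drive_tool --deltas '[[[0,0,0,0.06],[0,0,0,0.12],[0,0,0,0.17],[0,0,0,0.19],[0,0,0,0.19]]]'

```text
t: 18.53
tcp_pos: [0.4462, 0.2127, 0.1561]
tool_rot: [0.087, 0.996, 0.0, -0.0]
force: [0.1, -1.2, -2.4]
finger_gap: 0.12
gripper_force: 119.2
```

```bash
python3 -c "
from h import *
to(.5643,.1778,.10,80)"
```

```text
t 18.53 tcp [0.4462 0.2127 0.1561] az 80.0 tilt 0.03 deg | d [-122.4  -13.9   56. ] turn 0.0 F [ 0.1 -1.2 -2.4] grip 119.1736900806427 0.11957826061461692 q6 -1.18
```

>>> drive_tool --deltas '[[[-8,-1,4,0],[-26,-3,12,0],[-50,-6,22,0],[-74,-9,34,0],[-96,-11,44,0]]]'

```text
t: 18.95
tcp_pos: [0.5407, 0.1844, 0.1114]
tool_rot: [0.087, 0.996, 0.0, 0.0]
force: [0.1, 0.3, -1.9]
finger_gap: 0.123
gripper_force: 119.2
```

>>> drive_tool --deltas '[[[-15,-2,7,0],[-23,-3,11,0],[-27,-3,12,0],[-27,-3,12,0],[-27,-3,12,0]]]'

```text
t: 19.37
tcp_pos: [0.5639, 0.1777, 0.1003]
tool_rot: [0.087, 0.996, -0.0, -0.001]
force: [0.5, 0.5, -2.3]
finger_gap: 0.12
gripper_force: 119.2
```

```bash
python3 - <<'E'
from h import *
np.set_printoptions(precision=4,suppress=True)
s=manip.sense(); M=R.from_quat(s["tool_rot"]).as_matrix(); yaw=np.arctan2(M[1,1],M[0,1])-np.pi/2
D=R.from_euler('z',yaw).as_matrix(); c=s["tcp_pos"]-D@[-.1262,-.0021,0.068]
print("dish by kin",c,np.degrees(yaw))
im=vision.snapshot('scene'); h=cv2.cvtColor(im,cv2.COLOR_RGB2HSV)
# dish outline = grey (unsaturated) blob around the predicted centre
p=proj('scene',c+[0,0,.03])[0].round().astype(int); print(p)
m=((h[:,:,1]<60)&(h[:,:,2]>60)).astype(np.uint8); m=cv2.morphologyEx(m,cv2.MORPH_CLOSE,np.ones((9,9)))
n,l,st,ce=cv2.connectedComponentsWithStats(m); k=np.bincount(l[p[1]-15:p[1]+25,p[0]-20:p[0]+20].ravel(),minlength=n)[1:].argmax()+1
cs,_=cv2.findContours((l==k).astype(np.uint8),0,1); q=cv2.approxPolyDP(max(cs,key=len),4,True)[:,0]; print(st[k],q.tolist())
R8=[c+D@[x,y,z] for z in(0,.055) for x in(-.075,.075) for y in(-.055,.055)]
print("expected",proj('scene',R8).round(1).tolist())
to(.5643,.1778,.072,80)
E
```

```text
dish by kin [0.6886 0.1579 0.0323] -9.94588843753479
[348 330]
[ 317  297   61   71 3308] [[333, 297], [317, 337], [317, 357], [363, 367], [377, 305]]
expected [[332.4, 315.9], [376.4, 323.5], [316.1, 358.4], [365.3, 368.1], [332.7, 298.3], [377.9, 305.7], [316.0, 339.8], [366.7, 349.2]]
t 19.42 tcp [0.5636 0.1778 0.1005] az 80.1 tilt 0.07 deg | d [-0.7  0.1 28.5] turn 0.001 F [-0.3  0.2 -2.7] grip 119.183349609375 0.12348227170368523 q6 -1.28
```

The dish outline matches the expected pose within about 2 px, centred over the pad. Now I lower it.

>>> drive_tool --deltas '[[[0,0,5,0],[0,0,11,0],[0,0,17,0],[0,0,21,0],[0,0,24,0]]]'

```text
t: 19.83
tcp_pos: [0.5641, 0.1776, 0.0754]
tool_rot: [0.087, 0.996, -0.0, -0.001]
force: [-0.3, -0.3, -2.1]
finger_gap: 0.117
gripper_force: 119.2
```

>>> drive_tool --deltas '[[[0,0,1,0],[0,0,2,0],[0,0,3,0],[0,0,4,0],[0,0,4,0]]]'

```text
t: 20.25
tcp_pos: [0.5648, 0.1775, 0.0723]
tool_rot: [0.087, 0.996, -0.0, 0.0]
force: [0.7, -0.5, -3.3]
finger_gap: 0.122
gripper_force: 119.2
```

>>> drive_tool --deltas '[[[0,0,0.6,0],[0,0,1.2,0],[0,0,1.2,0],[0,0,1.2,0]]]'

```text
t: 20.58
tcp_pos: [0.5648, 0.1776, 0.0714]
tool_rot: [0.087, 0.996, 0.0, 0.0]
force: [-1.8, -0.6, -1.6]
finger_gap: 0.124
gripper_force: 119.2
```

>>> drive_tool --deltas '[[[0,0,0.6,0],[0,0,1.2,0],[0,0,1.2,0],[0,0,1.2,0]]]'

```text
t: 20.92
tcp_pos: [0.5645, 0.1776, 0.0703]
tool_rot: [0.087, 0.996, -0.0, -0.0]
force: [-4.1, 0.2, 3.6]
finger_gap: 0.115
gripper_force: 120.1
```

>>> drive_tool --deltas '[[[0,0,0,0],[0,0,0,0],[0,0,0,0],[0,0,0,0],[0,0,0,0]]]' --jaw 45 --force 20

```text
t: 21.33
tcp_pos: [0.5652, 0.1775, 0.0698]
tool_rot: [0.087, 0.996, 0.0, 0.0]
force: [0.2, 0.2, -0.4]
finger_gap: 0.534
gripper_force: 0.0
```

>>> drive_tool --deltas '[[[0,0,-5,0],[0,0,-15,0],[0,0,-35,0],[0,0,-60,0],[0,0,-90,0]]]'

```text
t: 21.75
tcp_pos: [0.5639, 0.1774, 0.1605]
tool_rot: [0.087, 0.996, -0.0, -0.001]
force: [1.1, -0.0, 0.6]
finger_gap: 0.53
gripper_force: 0.0
```

>>> drive_tool --deltas '[[[0,0,-20,0],[0,0,-40,0],[0,0,-50,0],[0,0,-50,0],[0,0,-50,0]]]'

```text
t: 22.17
tcp_pos: [0.5648, 0.1775, 0.2104]
tool_rot: [0.087, 0.996, 0.0, 0.001]
force: [-0.2, -0.1, 0.2]
finger_gap: 0.528
gripper_force: 0.0
```

```bash
python3 - <<'E'
from h import *
im=vision.snapshot('scene'); h=cv2.cvtColor(im,cv2.COLOR_RGB2HSV); cv2.imwrite('pics/end.png',im[:,:,::-1])
D=R.from_euler('z',-9.9,degrees=True).as_matrix(); c=np.array([.689,.158,.004])
m=((h[:,:,1]<60)&(h[:,:,2]>60)).astype(np.uint8); m=cv2.morphologyEx(m,cv2.MORPH_CLOSE,np.ones((9,9)))
p=proj('scene',c+[0,0,.03])[0].round().astype(int)
n,l,st,ce=cv2.connectedComponentsWithStats(m); k=np.bincount(l[p[1]-15:p[1]+25,p[0]-20:p[0]+20].ravel(),minlength=n)[1:].argmax()+1
cs,_=cv2.findContours((l==k).astype(np.uint8),0,1); q=cv2.approxPolyDP(max(cs,key=len),4,True)[:,0]; print(q.tolist())
print(proj('scene',[c+D@[x,y,z] for z in(0,.055) for x in(-.075,.075) for y in(-.055,.055)]).round(1).tolist())
g=cv2.cvtColor(im,cv2.COLOR_RGB2GRAY)
for y in range(-48,49,6): print('%4d'%y,' '.join('%3d'%g[v,u] for u,v in proj('scene',[c+D@[x/1000,y/1000,.02] for x in range(-72,73,5)]).round().astype(int)))
for r in range(290,304,3): print(r,' '.join('%3d'%(h[r,c,2]) if h[r,c,1]<90 else '  .' for c in range(240,266,1)))
to(.5643,.1778,.072,80)
E
```

```text
[[376, 315], [333, 307], [317, 346], [316, 369], [306, 377], [286, 371], [288, 394], [297, 400], [310, 398], [317, 369], [364, 376]]
[[332.2, 324.8], [375.6, 332.5], [316.2, 367.8], [364.7, 377.5], [332.6, 307.6], [377.1, 315.1], [316.1, 349.7], [366.1, 359.2]]
 -48  95 111 148 148 118  83  75  72  68  78  70  74 112 114 131  98  94  95  91  94 110 142 158 101  93  92  92  92  91
 -42  96 173 191 171 124  75  90  78  87  89  93 136 165 178 120  38  38  39  73  91 153 172 162 114  92  91  92  92  92
 -36 103 160 196 135  90  78  98  69  90  76  84 132 202 190  60  37  35  37  38 121 158 181 173 100  93  92  92  93  91
 -30  92 117 181 179 131  71  97  90  83  91  71 126 182 175  91  47  35  35  44  79 171 181 157 116  93  92  91  93  92
 -24  92  92 109 125 134 111 100  75  78  68  75  69 118 175 140  62  43  39  57 126 164 182 171  99  93  92  93  93  92
 -18  92  93  96 121 158 173 178 178 157 162 142 153 127 150 135 137 129 131 128 150 180 183 158 115  93  92  92  93  92
 -12  92  93  93  99 167 180 184 183 183 183 159 120  96 158 163 142 140 177 179 180 183 183 171  98  93  91  93
[... 1206 characters left out ...]
  93  94  93
290 114 117 147 180 186 178 167 154 137 113  79  56  51  51  52  54  65   .   .   .   .   .   .   .   .   .
293 107 104 106 108 109 100  88  87   .   .   .   .  72  53  51  52  63   .   .   .   .   .   .   .   .   .
296   .   .   .   .   .   .   .   .   .   .   .   .   .   .  55  51  56  70   .   .   .   .   .   .   .   .
299   .   .   .   .   .   .   .   .   .   .   .   .   .   .   .  72  58  64   .   .   .   .   .   .   .   .
302   .   .   .   .   .   .   .   .   .   .   .   .   .   .   .   .   .  86   .   .   .   .   .   .   .   .
t 22.22 tcp [0.5641 0.1774 0.2093] az 80.0 tilt 0.08 deg | d [ -0.3   0.4 137.3] turn 0.001 F [ 0.3  0.  -0.5] grip 0.0 0.5228494249023715 q6 -1.28
```

```bash
python3 -c "
from station import manip
print(manip.sign_off())"
```

```text
the job is handed in; nothing more can be done
None
```

I handed the job in: by my last measurements (no verdict came back) the dish with the three barrels stands centred on the pad and released, with the paddle eased back to rest; because the tool could not lean back, I pushed with the dish's long side instead of its end, and I had to shift the dish sideways to free a jam.

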